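# Lock the medicine jar away in the bedside box

### The arm

A 6-joint arm with a two-finger parallel gripper is mounted at the origin on the work surface. World frame = base frame: x ahead of the robot, y to its left, z up, the work surface at z = 0. Lengths are in m, angles in rad, forces in N, time in s.
With the tool pointing down it reaches from about 0.3 to 0.875 m from the base axis. Payload 6.4 kg.
Tool frame: the origin (TCP) lies at the very end of the fingers, on their centre line; the grasp point (between the pads) lies 19 mm behind it; x points along the fingers, y is the direction in which the jaws open and shut, and the axes are right-handed (so a half turn about x gives the same grasp; the last joint's range is limited). The gripper opens to 85 mm and grips with 20 to 120 N. Pads are 22 mm wide; open, the fingers measure 114 mm over their backs; the gripper's body (76 mm by 85 mm) begins 54 mm behind the grasp point. The pads swing forward as they close: fully open they stand 13 mm farther back than shut.
Start: joints at [0.986, 0.181, 1.607, -0, 1.354, -0.206], TCP at [0.213, 0.534, 0.231] pointing down, gripper open.
Joint ranges: [-2.99, 2.99], [-0.89, 2.07], [0.3, 2.58], [-1.14, 4.28], [0, 2.63], [-3.12, 3.12]. Speed limits (rad/s): [2.57, 2.57, 3.01, 3.14, 3.14, 3.14].

### API

Orientations are given as a unit quaternion [w, x, y, z].
In Python, from bench import status, optics, hand_in gives the robot as it stands. The module is installed in compiled form; this text tells all that it offers.
- The arm moves only by the shell command python3 -m jog 'ROWS'. ROWS is JSON, one flat list of numbers, 5 for each row, row after row: the shift along the tool's x, y, z in mm, then the turn about the tool's x in degrees, then the opening in per cent of the stroke, from 0 (shut) to 100 (fully open). In form: [tx, ty, tz, yaw, gripper, tx, ty, tz, yaw, gripper, ...]. A call has exactly 5 rows; each row is the pose to reach, as a shift and turn from the pose commanded when the call began, along the tool's axes at that moment; what a row does not reach only later rows make up. A row lasts 1/10 s, in which the tool goes at most 50 mm and 8.59 degrees, less where a joint would pass 70% of its speed; a pose out of reach is approached as far as the arm can. A call with a gripper value outside its range is refused whole. The fingers move at their own pace and stop on an object; the grip force is fixed at half the most. Time passes only in rows, so rows that repeat a pose let the fingers close, or fill a call up. It gives the time, the measured TCP pose, the force and the opening at its end, in the units of the state.
- status.get_obs(): the state, without advancing time (a new reading comes with each control period).
- optics.camera(name): name is "side" or "top" or "wrist"; returns the picture (400x640x3 uint8, red, green, blue); there is no depth.
- optics.get_calibration(name): a dict with "vertical_fov" (degrees; the focal length in pixels is half the picture's height over the tangent of half this angle, whatever the lens; pixels are square), "cx", "cy" (the principal point, pixels), "extrinsics" (4x4, takes a point from camera to world coordinates). Camera axes: x right, y up, looking along -z (the intrinsics and any distortion apply to the point x, -y, -z); pixel columns grow to the right and rows downward; lengths in m; the calibration is good to about 2 mm. A picture is of the moment at which its call begins: read the wrist's pose just before it. get_calibration takes no time and is no camera call; for the wrist camera it gives the pose at the moment of the call.
- hand_in(): hands the job in, once; it reports no verdict.
The state is a dict: "time_s": time; "q": joint angles; "dq": joint speeds; "joint_efforts": joint torques, N m; "eef_pos": TCP position; "eef_rot": TCP orientation; "wrist_force": force on the tool from outside, world axes, zero at the start; "torque": the same for the moment, N m; "opening": opening from 0.0 (shut) to 1.0 (fully open).
Only numpy, scipy, OpenCV 4.12 (cv2) and the standard library are available. Lean on these libraries where they do the work, as an engineer would, in place of code of your own. Each camera call takes 0.05 s, during which the arm holds its last target. There are 200 camera calls.

### The job

Lock the medicine away for the night: stand the capped medicine jar upright in the open grey box without dropping it, close the lid, then swing the steel hook round until it rests against the catch post on the lid. Then, one at a time, press the long bar key and after it the round key on the sloping panel, and let each spring back; leave the square key alone and do not disturb the other things on the cabinet top.

Things in the scene. Friction and masses are not known exactly. Their poses are not given: they have to be found in the camera images.
- box: Fixed grey box, 160 (x) by 180 (y) by 140 mm high without lid, walls and floor 6 mm, open on top; origin at the centre of its underside, z up. Its front (own -x) faces roughly world -y; the lid hinges at own +x. Low on the front, from (-80, 0, 62) down to (-131, 0, 26) mm, a panel slopes 35 deg from level and carries three black keys; its outward normal in the box frame is (-0.574, 0, 0.819).
- medicine_jar: Closed amber jar with a white screw cap and paper label, 54 mm diameter, 110 mm tall, about 0.18 kg, loose, standing on the cabinet top; origin at the centre of its underside, z up the jar. To go upright into the box.
- lid (a joint): Angle of the box lid in rad: 0 closed, up to 1.95 (leaning back); starts at 1.6 to 1.85. The stiff hinge (about 0.4 N m) stays where it is left.
- lid_hinge (a point): Middle of the lid's hinge line: box frame (80, 0, 140) mm. The lid is a plate 180 mm long from here (20 mm of it a lip over the front), 180 wide, 10 thick; closed, it spans 140-150 mm height. At angle q a point r along its underside lies at box x = 80 - r cos q, z = 140 + r sin q (mm).
- lid_edge (a point): Middle of the free edge of the lid, on its outer (upper when closed) face, 180 mm from the hinge.
- hook (a joint): Angle of the steel hook about its vertical pin in rad: 0 closed (points to the box's own +y, over the lid, against the catch post); starts 1.5 to 2.1 open, pointing about to the box's +x, beside the box. In the box frame it points along (sin q, cos q). Light friction (0.05 N m), stays where left.
- hook_hinge (a point): Pivot of the hook, on a bracket outside the box's own -y wall: box frame (-30, -100, 152) mm. The hook is a steel bar 8 mm thick, 86 mm long with a claw at its end, at 153-161 mm height. The catch is a steel post 8 mm thick, 18 mm tall on the lid, at box frame (-30, -25, 150) mm when closed.
- hook_knob (a point): Where to grip the hook: axis of its upright black thumb knob, 20 mm diameter, 45 mm from the pivot; the knob spans 160 to 200 mm height and this point is at 188 mm.
- key_bar (a joint): Travel of the long bar key into the panel in m: 0 up, 0.006 fully down (about 4.5 N); springs back.
- key_square (a joint): Travel of the square key, as for the bar key. Not to be pressed.
- key_round (a joint): Travel of the round key, as for the bar key.
- key_bar_top (a point): Centre of the top of the long bar key, 44 mm (up the slope) by 16 mm, 9 mm proud of the panel; own z is the panel's outward normal. It is at box y = +55 mm.
- key_square_top (a point): Centre of the top of the square key (28 mm), in the middle of the row, box y = 0. The closed lid's lip overhangs the panel by 20 mm, so a gripper pointing straight down does not fit over the keys: tilt it about 35 deg, to point along the panel's inward normal.
- key_round_top (a point): Centre of the top of the round key (34 mm diameter), box y = -55 mm.
- tumbler: Bystander: steel tumbler standing upside down, 74 mm wide at the bottom, 60 mm at the top, 95 mm tall; origin at the centre of its underside.
- glass_jar: Bystander: empty open glass jar, 68 mm diameter, 85 mm tall; origin at the centre of its underside.
- elephant: Bystander: white ceramic elephant, about 115 mm long and 87 mm tall; origin at the table between its feet, own +x to the trunk.
- coil_stand: Bystander: plastic mosquito-coil stand, a flat dish 110 mm wide with a prong, 47 mm tall; origin at the centre of its underside.

How it is judged:
By the outcome, as a careful person would: the job done as asked, in the order asked, and still so for the second after the job is handed in, with the robot touching nothing.
It also fails if it takes over 69 s, if anything falls off the work surface, if the arm or the gripper's body presses on something with over 40 N, if the wrist force passes 120 N, or if a joint passes its speed limit or range.

## Working session

There is one attempt and no reset: what is moved stays moved. The work goes in short steps, Python scripts to look and compute and a shell command to move; the robot and the scene stay as the last step left them, time stands still between calls to the robot, and variables do not carry over. Pictures are saved under pics/ and viewed, on a budget of 10 in all, crops included, one or two more only if the job needs it, and the job is handed in when it is done.

```bash
mkdir -p pics; ls
python3 - <<'E'
from bench import status, optics
import cv2
o=status.get_obs(); print(o)
ims=[]
for n in("side","top"):
    c=optics.get_calibration(n); print(n,c)
    im=optics.camera(n); cv2.imwrite(f"pics/{n}0.png",im[...,::-1])
E
```

```text
pics
{'time_s': 0.0, 'q': array([ 9.85732445e-01,  1.81517952e-01,  1.60800133e+00, -3.17963092e-07,
        1.35376767e+00, -2.06304922e-01]), 'dq': array([-6.48127586e-04, -5.29990435e-05, -9.30036357e-04, -5.34871219e-04,
       -2.49993588e-04,  9.15685735e-04]), 'joint_efforts': array([ 2.90143644e-04, -4.44852519e+01, -3.51347136e+01, -2.48004526e-04,
        8.89690215e-03,  1.51720322e-06]), 'eef_pos': array([0.21229972, 0.5337942 , 0.23040034]), 'eef_rot': array([ 0.69423355,  0.13255965,  0.69469513, -0.13366521]), 'wrist_force': array([ 0.33100414,  0.17300537, -0.24736694]), 'torque': array([0.02629891, 0.01643392, 0.04361466]), 'opening': 0.9976605617207819}
side {'vertical_fov': 57.526649237511585, 'cx': 321.06370381334597, 'cy': 199.9206583562595, 'extrinsics': array([[ 0.94952872,  0.16185153, -0.26869927,  0.3711333 ],
       [-0.3135528 ,  0.46533216, -0.82773826, -0.69730457],
       [-0.00893629,  0.87021265,  0.49259525,  0.51693169],
       [ 0.        ,  0.        ,  0.        ,  1.        ]])}
top {'vertical_fov': 55.04408764063346, 'cx': 322.53976413792293, 'cy': 195.0747699210161, 'extrinsics': array([[-0.0035635 ,  0.99729263, -0.07344867,  0.53119733],
       [-0.99980894, -0.00496489, -0.01890614, -0.0791707 ],
       [-0.01921962,  0.07336727,  0.99711978,  1.02935459],
       [ 0.        ,  0.        ,  0.        ,  1.        ]])}
```

View pics/side0.png

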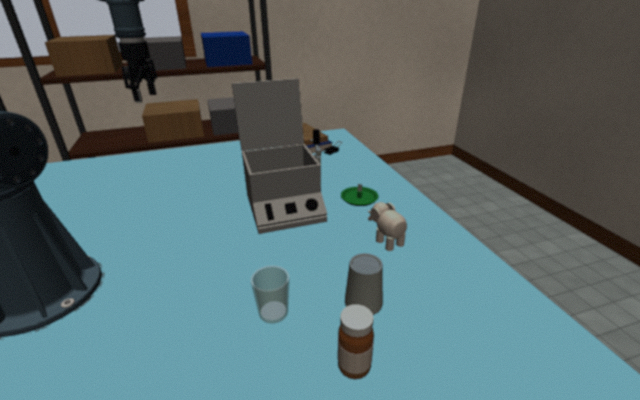

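View pics/top0.png

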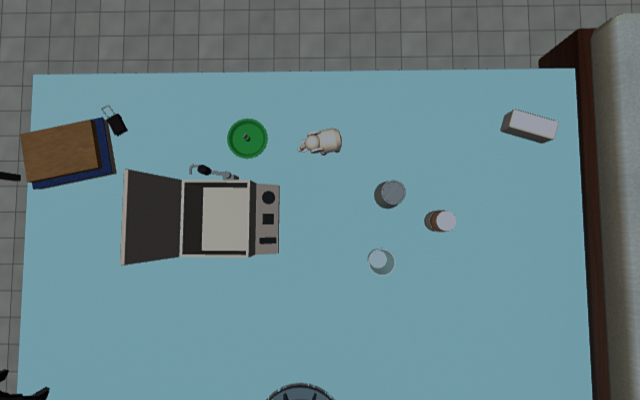

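The side view shows the box at (285,170) and the jar at (355,340). The top view shows the box at (215,218), with keys at (268,198), (268,219) and (267,240). The jar cap is at (445,221), the knob at (204,170), the tumbler at (391,194) and the glass at (380,261).

```bash
cat > h.py <<'E'
import numpy as np, cv2
from bench import status, optics
from scipy.spatial.transform import Rotation as R
def ray(c,u,v):
    f=200/np.tan(np.radians(c["vertical_fov"]/2)); E=c["extrinsics"]
    d=E[:3,:3]@np.array([(u-c["cx"])/f,-(v-c["cy"])/f,-1.]); return E[:3,3],d
def onz(c,u,v,z):
    o,d=ray(c,u,v); return o+d*(z-o[2])/d[2]
def proj(c,p):
    f=200/np.tan(np.radians(c["vertical_fov"]/2)); E=c["extrinsics"]
    q=E[:3,:3].T@(np.asarray(p)-E[:3,3]); return np.array([c["cx"]-f*q[0]/q[2],c["cy"]+f*q[1]/q[2]])
def tri(c1,p1,c2,p2):
    o1,d1=ray(c1,*p1);o2,d2=ray(c2,*p2)
    s=np.linalg.lstsq(np.c_[d1,-d2],o2-o1,rcond=None)[0]
    a,b=o1+d1*s[0],o2+d2*s[1]; return (a+b)/2,np.linalg.norm(a-b)
def blobs(m,lo=15):
    n,l,s,c=cv2.connectedComponentsWithStats(m.astype(np.uint8))
    return [(c[i].round(1),s[i]) for i in range(1,n) if s[i][4]>=lo]
E
python3 - <<'E'
from h import *
ct=optics.get_calibration("top");cs=optics.get_calibration("side")
T=cv2.imread("pics/top0.png");S=cv2.imread("pics/side0.png")
def dark(im,x0,y0,x1,y1,t):
    m=np.zeros(im.shape[:2],bool);m[y0:y1,x0:x1]=im[y0:y1,x0:x1].max(2)<t;return m
print("keys top");[print(b,onz(ct,*b[0],.051).round(4)) for b in blobs(dark(T,255,185,279,250,60))]
print("keys side");[print(b,onz(cs,*b[0],.051).round(4)) for b in blobs(dark(S,258,195,322,222,60))]
print("knob top",[(b,onz(ct,*b[0],.18).round(4)) for b in blobs(dark(T,185,160,222,179,60))])
h=cv2.cvtColor(T,cv2.COLOR_BGR2HSV)
m=np.zeros(T.shape[:2],bool);m[205:236,420:462]=(h[205:236,420:462,1]<60)&(h[205:236,420:462,2]>120)
print("cap top",[(b,onz(ct,*b[0],.110).round(4)) for b in blobs(m)])
m=np.zeros(T.shape[:2],bool);m[165:270,178:256]=(h[165:270,178:256,1]<60)&(h[165:270,178:256,2]>110)
print("inner floor/rim",blobs(m))
cv2.imwrite("pics/crop.png",np.hstack([cv2.resize(T[155:270,115:285],None,fx=2.9,fy=2.9,interpolation=2),cv2.resize(S[75:235,225:345],None,fx=2.08,fy=2.08,interpolation=2)[:333]]))
for n,u,v,z in [("tumbler",391,194,.095),("glass",380,261,.0),("eleph",322,142,.05),("coil",247,138,.01)]: print(n,onz(ct,u,v,z).round(3))
E
```

```text
keys top
(array([255. , 205.5]), array([255, 185,   1,  42,  42], dtype=int32)) [0.5774 0.1124 0.051 ]
(array([268. , 197.2]), array([262, 191,  13,  13, 133], dtype=int32)) [0.5985 0.0792 0.051 ]
(array([268. , 218.5]), array([263, 214,  11,  10, 110], dtype=int32)) [0.544  0.0788 0.051 ]
(array([267.2, 240.4]), array([260, 238,  16,   6,  92], dtype=int32)) [0.4885 0.0804 0.051 ]
keys side
(array([311.3, 204.3]), array([306, 199,  12,  12, 117], dtype=int32)) [0.5947 0.0723 0.051 ]
(array([290.3, 207.9]), array([285, 203,  12,  11, 109], dtype=int32)) [0.5398 0.0724 0.051 ]
(array([268.9, 211.6]), array([265, 204,   9,  16,  96], dtype=int32)) [0.4856 0.0724 0.051 ]
knob top [((array([203.9, 169.6]), array([198, 165,  13,  10,  94], dtype=int32)), array([0.6524, 0.2029, 0.18  ]))]
cap top [((array([446. , 220.5]), array([436, 211,  21,  20, 313], dtype=int32)), array([ 0.5369, -0.3549,  0.11  ]))]
inner floor/rim [(array([222. , 218.4]), array([ 179,  171,   71,   87, 3601], dtype=int32))]Traceback (most recent call last):
  File "<stdin>", line 14, in <module>
    return _nx.concatenate(arrs, 1, dtype=dtype, casting=casting)
           ~~~~~~~~~~~~~~~^^^^^^^^^^^^^^^^^^^^^^^^^^^^^^^^^^^^^^^
ValueError: all the input array dimensions except for the concatenation axis must match exactly, but along dimension 0, the array at index 0 has size 334 and the array at index 1 has size 333
```

Run:
```python
from h import *
ct=optics.get_calibration("top");cs=optics.get_calibration("side")
T=cv2.imread("pics/top0.png");S=cv2.imread("pics/side0.png")
P=[tri(ct,a,cs,b) for a,b in [((268,197.2),(311.3,204.3)),((268,218.5),(290.3,207.9)),((267.2,240.4),(268.9,211.6))]]
for p in P: print(p[0].round(4),round(p[1],4))
h=cv2.cvtColor(S,cv2.COLOR_BGR2HSV)
m=np.zeros(S.shape[:2],bool);m[305:335,335:378]=(h[305:335,335:378,1]<60)&(h[305:335,335:378,2]>110)
print("cap side",[b for b in blobs(m)])
print("side px of cap at top est",proj(cs,[.537,-.355,.110]), proj(cs,[.537,-.355,0]))
d=P[0][0]-P[2][0]; print("yaw of box +x from row:",np.degrees(np.arctan2(d[0],-d[1])))
cv2.imwrite("pics/crop.png",np.hstack([cv2.resize(T[155:270,115:285],(493,334),interpolation=2),cv2.resize(S[75:235,225:345],(250,334),interpolation=2)]))
for n,u,v,z in [("tumbler",391,194,.095),("glass",380,261,.0),("eleph",322,142,.05),("coil",247,138,.01)]: print(n,onz(ct,u,v,z).round(3))
```

```text
[0.598  0.0802 0.0461] 0.0018
[0.5428 0.0799 0.0463] 0.0026
[0.4876 0.0815 0.0454] 0.0013
cap side [(array([356.5, 316.8]), array([340, 305,  34,  25, 677], dtype=int32))]
side px of cap at top est [358.16435609 315.76196395] [355.32824447 364.85686742]
yaw of box +x from row: 89.3255716631108
tumbler [ 0.602 -0.228  0.095]
glass [ 0.431 -0.211  0.   ]
eleph [ 0.741 -0.06   0.05 ]
coil [0.762 0.144 0.01 ]
```

View pics/crop.png

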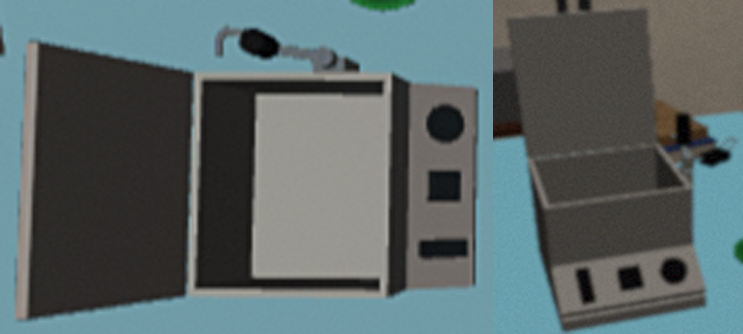

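Run:
```python
from h import *
ct=optics.get_calibration("top");cs=optics.get_calibration("side")
C=[onz(ct,115+a/2.9,155+b/2.9,.14) for a,b in [(193,73),(390,74),(388,296),(190,295)]]
for c in C: print(c.round(4))
C=np.array(C);print("ctr",C.mean(0),[np.linalg.norm(C[i]-C[i-1]).round(4) for i in range(4)])
for i,j in((1,0),(2,3)): print(np.degrees(np.arctan2(*(C[j]-C[i])[[1,0]])))
# panel front bottom edge
for a,b in [(476,87),(474,287)]: print("panel front",onz(ct,115+a/2.9,155+b/2.9,.026).round(4))
# side rim corners in crop: front-left, front-right, back-right, back-left
for a,b in [(545,205),(690,188),(653,147),(530,157)]: print("side rim",onz(cs,225+(a-493)*120/250,75+b*160/334,.14).round(4))
# lid free edge outer corners: triangulate
t=[(37,40),(20,319)];s=[(648,10),(510,18)]
for a,b in zip(t,s): print("lid edge",tri(ct,(115+a[0]/2.9,155+a[1]/2.9),cs,(225+(b[0]-493)*120/250,75+b[1]*160/334)))
print("knob",tri(ct,(203.9,169.6),cs,(225+(715-493)*.48,75+157*.479)))
```

```text
[0.6334 0.2685 0.14  ]
[0.6317 0.1085 0.14  ]
[0.4543 0.1082 0.14  ]
[0.4554 0.2667 0.14  ]
ctr [0.5436943  0.18798541 0.14      ] [np.float64(0.1781), np.float64(0.1601), np.float64(0.1774), np.float64(0.1585)]
89.3813684682277
89.60585939706566
panel front [0.6323 0.054  0.026 ]
panel front [0.4523 0.055  0.026 ]
side rim [0.4552 0.1174 0.14  ]
side rim [0.6292 0.1072 0.14  ]
side rim [0.6239 0.2544 0.14  ]
side rim [0.459  0.2742 0.14  ]
lid edge (array([0.63675558, 0.30510629, 0.31128296]), np.float64(0.00130588149630286))
lid edge (array([0.45677089, 0.30839559, 0.31391857]), np.float64(0.0032943669739614557))
knob (array([0.67787126, 0.21194988, 0.13363476]), np.float64(0.03981854607324669))
```

```bash
cat >> h.py <<'E'
def go(p,jaw=None):
    "print tool-frame shift mm to world TCP p; jaw=world angle (deg) wanted for tool y (mod 180)"
    o=status.get_obs(); w,x,y,z=o["eef_rot"]; M=R.from_quat([x,y,z,w]).as_matrix()
    print("t",round(o["time_s"],2),"pos",(o["eef_pos"]*1e3).round(1),"F",o["wrist_force"].round(1),"open",round(float(o["opening"]),3),"q6",o["q"][5].round(2))
    a=np.degrees(np.arctan2(M[1,1],M[0,1])); print("jaw ang",a.round(1),"toolx",M[:,0].round(3))
    print("shift",(M.T@(np.asarray(p)-o["eef_pos"])*1e3).round(1))
    if jaw is not None:  # tool x down: +yaw lowers world angle
        d=(a-jaw+90)%180-90; print("yaw",round(d,1))
E
python3 - <<'E'
from h import *
go([.537,-.355,.20],0)
E
```

```text
t 0.1 pos [212.3 533.8 230.5] F [-0.3 -0.9 -0.6] open 1.002 q6 -0.21
jaw ang 68.3 toolx [-0.001 -0.001 -1.   ]
shift [  31.4 -705.7  630.4]
yaw 68.3
```

```bash
python3 -m jog '[0,-176,158,0,100, 0,-176,158,0,100, 0,-176,158,0,100, 0,-176,158,0,100, 0,-176,158,0,100]' >/dev/null
python3 -m jog '[0,-176,158,0,100, 0,-176,158,0,100, 0,-176,158,0,100, 0,-176,158,0,100, 0,-176,158,0,100]' >/dev/null
python3 -m jog '[0,-176,158,0,100, 0,-176,158,0,100, 0,-176,158,0,100, 0,-176,158,0,100, 0,-176,158,0,100]' >/dev/null
python3 -m jog '[0,-176,158,68,100, 0,-176,158,68,100, 0,-176,158,68,100, 0,-176,158,68,100, 0,-176,158,68,100]'
python3 - <<'E'
from h import *
go([.537,-.355,.20],0)
E
```

```text
time_s: 2.1
eef_pos: [0.5396, -0.3564, 0.2304]
eef_rot: [0.596, 0.38, 0.596, -0.381]
wrist_force: [0.9, 0.1, -0.2]
opening: 1.002
t 2.1 pos [ 539.6 -356.4  230.4] F [ 0.9  0.1 -0.2] open 1.002 q6 -1.2
jaw ang 24.9 toolx [-0.001  0.    -1.   ]
shift [30.4 -1.8 -2.4]
yaw 24.9
```

```bash
python3 -m jog '[0,-2,-2,25,100, 0,-2,-2,25,100, 0,-2,-2,25,100, 0,-2,-2,25,100, 0,-2,-2,25,100]' >/dev/null
python3 - <<'E'
from h import *
go([.537,-.355,.07],0)
c=optics.get_calibration("wrist"); im=optics.camera("wrist")[...,::-1].copy()
h=cv2.cvtColor(im,cv2.COLOR_BGR2HSV)
m=(h[...,1]<60)&(h[...,2]>110)
for b in blobs(m,300): print(b,onz(c,*b[0],.11).round(4))
print("expected cap px",proj(c,[.537,-.355,.11]),"cam pos",c["extrinsics"][:3,3].round(3))
cv2.imwrite("pics/w1.png",im)
E
```

```text
t 2.6 pos [ 536.7 -352.4  230.9] F [-1.2  0.2 -0.1] open 1.001 q6 -0.77
jaw ang 0.5 toolx [-0.  0. -1.]
shift [160.9   0.4   2.7]
yaw 0.5
(array([90.9, 93. ]), array([    0,     0,   239,   252, 14484], dtype=int32)) [ 0.3497 -0.2743  0.11  ]
(array([299.1,  29.2]), array([ 244,    0,  111,   72, 1940], dtype=int32)) [ 0.5207 -0.2257  0.11  ]
(array([365.5,  12.5]), array([342,   0,  53,  36, 558], dtype=int32)) [ 0.5716 -0.2138  0.11  ]
(array([553.5, 125.1]), array([  395,     0,   245,   339, 16622], dtype=int32)) [ 0.7346 -0.2967  0.11  ]
(array([292.3,  66.1]), array([263,  42,  56,  44, 477], dtype=int32)) [ 0.5151 -0.2524  0.11  ]
(array([542.4, 155. ]), array([501, 122,  85,  64, 857], dtype=int32)) [ 0.7307 -0.322   0.11  ]
(array([315.7, 192. ]), array([ 285,  165,   66,   60, 2358], dtype=int32)) [ 0.5346 -0.3571  0.11  ]
(array([511.4, 192.3]), array([495, 173,  34,  43, 316], dtype=int32)) [ 0.7102 -0.3558  0.11  ]
(array([529.7, 210.1]), array([506, 189,  48,  45, 327], dtype=int32)) [ 0.7301 -0.3726  0.11  ]
(array([ 46.6, 279.6]), array([   0,  209,  128,  136, 4101], dtype=int32)) [ 0.2714 -0.4488  0.11  ]
(array([138.6, 383.9]), array([116, 364,  45,  36, 590], dtype=int32)) [ 0.3413 -0.5786  0.11  ]
(array([493.6, 383.6]), array([ 472,  364,   46,   36, 1065], dtype=int32)) [ 0.7318 -0.5746  0.11  ]
expected cap px [318.39396352 189.78895419] cam pos [ 0.535 -0.282  0.372]
```

View pics/w1.png

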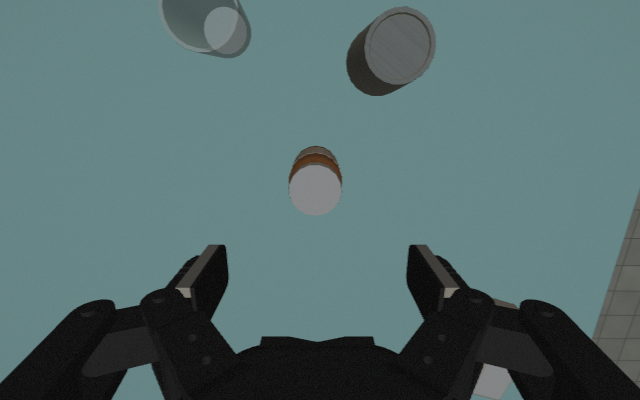

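The wrist view shows the cap at (315,190), centred between the jaws, with the tumbler and glass jar well clear.

```bash
python3 -m jog '[30,-1,3,0,100, 70,-1,3,0,100, 110,-1,3,0,100, 145,-1,3,0,100, 161,-1,3,0,100]' 
python3 -m jog '[0,0,0,0,100, 0,0,0,0,20, 0,0,0,0,20, 0,0,0,0,20, 0,0,0,0,20]' 
python3 -m jog '[0,0,0,0,20, 0,0,0,0,20, 0,0,0,0,20, 0,0,0,0,20, 0,0,0,0,20]'
```

```text
time_s: 3.15
eef_pos: [0.534, -0.3537, 0.0664]
eef_rot: [0.5, 0.498, 0.504, -0.498]
wrist_force: [-0.3, 0.3, 0.4]
opening: 0.997
time_s: 3.65
eef_pos: [0.5372, -0.3572, 0.0737]
eef_rot: [0.503, 0.498, 0.5, -0.499]
wrist_force: [-2.1, -0.6, 7.1]
opening: 0.585
time_s: 4.15
eef_pos: [0.5371, -0.3571, 0.0736]
eef_rot: [0.503, 0.498, 0.5, -0.499]
wrist_force: [-1.8, -0.2, 6.2]
opening: 0.585
```

```bash
python3 -m jog '[-10,0,0,0,20, -30,0,0,0,20, -70,0,0,0,20, -120,0,0,0,20, -172,0,0,0,20]' 
python3 -m jog '[0,0,-20,0,20, 0,0,-60,0,20, 0,0,-105,0,20, 0,0,-150,0,20, 0,0,-195,0,20]' 
python3 -m jog '[0,0,-45,0,20, 0,0,-90,0,20, 0,0,-135,0,20, 0,0,-180,0,20, 0,0,-220,0,20]' 
python3 -m jog '[0,0,-40,0,20, 0,0,-75,0,20, 0,0,-100,0,20, 0,0,-115,0,20, 0,0,-125,0,20]'
python3 - <<'E'
from h import *
T=optics.camera("top")[...,::-1]; S=optics.camera("side")[...,::-1]
go([.543,.186,.085],0)
cv2.imwrite("pics/s2.png",np.hstack([cv2.resize(T[130:290,110:300],(400,337)),cv2.resize(S[20:235,190:380],(298,337))]))
E
```

```text
time_s: 4.65
eef_pos: [0.5355, -0.3551, 0.2427]
eef_rot: [0.501, 0.499, 0.502, -0.498]
wrist_force: [1.3, -0.1, -2.5]
opening: 0.586
time_s: 5.15
eef_pos: [0.5345, -0.1589, 0.2415]
eef_rot: [0.502, 0.499, 0.501, -0.498]
wrist_force: [1.1, 0.3, -1.9]
opening: 0.583
time_s: 5.65
eef_pos: [0.5332, 0.0616, 0.2417]
eef_rot: [0.502, 0.499, 0.501, -0.498]
wrist_force: [0.3, 0.0, -2.1]
opening: 0.584
time_s: 6.15
eef_pos: [0.5327, 0.1854, 0.241]
eef_rot: [0.502, 0.498, 0.501, -0.498]
wrist_force: [0.8, 0.0, -3.1]
opening: 0.583
t 6.25 pos [532.8 184.9 240.6] F [ 0.6 -0.3 -2.8] open 0.58 q6 0.12
jaw ang 0.4 toolx [ 0.  0. -1.]
shift [155.6  10.2  -1.1]
yaw 0.4
```

View pics/s2.png

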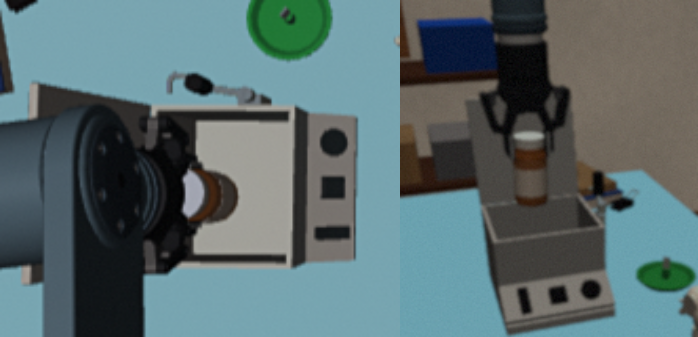

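The jar hangs upright in the jaws, centred over the box and ahead of the lid. I'll place it towards the front to keep the wrist camera clear of the lid.

```bash
python3 -m jog '[0,5,12,0,20, 10,10,23,0,20, 30,10,23,0,20, 50,10,23,0,20, 70,10,23,0,20]' 
python3 -m jog '[20,0,0,0,20, 40,0,0,0,20, 60,0,0,0,20, 75,0,0,0,20, 83,0,0,0,20]' 
python3 -m jog '[0,0,0,0,20, 1,0,0,0,20, 2,0,0,0,20, 3,0,0,0,20, 4,0,0,0,20]'
```

```text
time_s: 6.75
eef_pos: [0.5433, 0.1589, 0.1688]
eef_rot: [0.501, 0.499, 0.501, -0.5]
wrist_force: [0.6, 0.3, -2.3]
opening: 0.583
time_s: 7.25
eef_pos: [0.5422, 0.1598, 0.0852]
eef_rot: [0.5, 0.498, 0.502, -0.5]
wrist_force: [-0.3, -0.4, -1.7]
opening: 0.582
time_s: 7.75
eef_pos: [0.5433, 0.1616, 0.0839]
eef_rot: [0.502, 0.499, 0.501, -0.498]
wrist_force: [-0.2, 0.5, -2.4]
opening: 0.581
```

```bash
python3 -m jog '[1,0,0,0,20, 2,0,0,0,20, 3,0,0,0,20, 3,0,0,0,20, 3,0,0,0,20]' |egrep 'pos|force'
python3 -m jog '[1,0,0,0,20, 2,0,0,0,20, 2,0,0,0,20, 2,0,0,0,20, 2,0,0,0,20]' |egrep 'pos|force'
```

```text
eef_pos: [0.5429, 0.1614, 0.0802]
wrist_force: [-0.8, 0.6, -2.2]
eef_pos: [0.5432, 0.1616, 0.0797]
wrist_force: [-3.9, -0.4, 8.0]
```

```bash
python3 -m jog '[0,0,0,0,75, 0,0,0,0,75, 0,0,0,0,75, 0,0,0,0,75, 0,0,0,0,75]' |egrep 'open|force'
python3 -m jog '[-5,0,0,0,75, -30,0,0,0,75, -70,0,0,0,75, -115,0,0,0,75, -160,0,0,0,75]' |egrep 'pos|force'
python3 -m jog '[-45,0,0,0,75, -90,0,0,0,30, -130,0,0,0,0, -165,0,0,0,0, -190,0,0,0,0]' |egrep 'pos|force'
python3 - <<'E'
from h import *
im=optics.camera("wrist")[...,::-1]
go([.50,.37,.43],0)
cv2.imwrite("pics/w3.png",im)
E
```

```text
wrist_force: [-0.4, -0.3, -0.3]
opening: 0.748
eef_pos: [0.5425, 0.1614, 0.2401]
wrist_force: [0.8, 1.0, 0.8]
eef_pos: [0.5431, 0.1615, 0.432]
wrist_force: [0.8, 0.6, 0.3]
t 10.3 pos [544.  161.5 436. ] F [-0.3 -0.7  2.5] open 0.002 q6 0.07
jaw ang 0.3 toolx [ 0.01   0.001 -1.   ]
shift [   5.8  -42.8 -208.7]
yaw 0.3
```

View pics/w3.png

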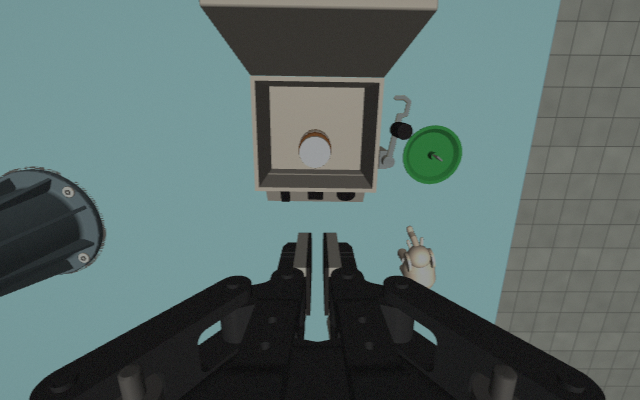

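The jar stands upright inside the box, cap at (315,150), and the gripper is clear. Next I'll go behind the lid.

```bash
python3 -m jog '[0,-10,-40,0,0, 0,-20,-85,0,0, 0,-30,-130,0,0, 0,-40,-175,0,0, 0,-43,-210,0,0]' |egrep 'pos|force'
python3 -m jog '[20,0,0,0,0, 60,0,0,0,0, 100,0,0,0,0, 140,0,0,0,0, 160,0,0,0,0]' |egrep 'pos|force'
python3 -m jog '[0,0,10,0,0, 0,0,25,0,0, 0,0,40,0,0, 0,0,50,0,0, 0,0,60,0,0]' |egrep 'pos|force'
python3 -m jog '[0,0,8,0,0, 0,0,16,0,0, 0,0,24,0,0, 0,0,32,0,0, 0,0,32,0,0]' |egrep 'pos|force'
```

```text
eef_pos: [0.4973, 0.3736, 0.4286]
wrist_force: [0.9, -0.2, 0.3]
eef_pos: [0.4968, 0.3704, 0.2638]
wrist_force: [-0.7, -0.2, -0.8]
eef_pos: [0.4999, 0.3106, 0.2703]
wrist_force: [1.1, 3.3, 1.0]
eef_pos: [0.4992, 0.2781, 0.2681]
wrist_force: [-0.3, 1.0, 0.3]
```

```bash
python3 -m jog '[-2,0,14,0,0, -4,0,28,0,0, -4,0,41,0,0, 3,0,60,0,0, 12,0,79,0,0]' |egrep 'pos|force'
python3 -m jog '[10,0,10,0,0, 20,0,21,0,0, 29,0,31,0,0, 41,0,38,0,0, 53,0,45,0,0]' |egrep 'pos|force'
python3 -m jog '[10,0,5,0,0, 20,0,10,0,0, 30,0,13,0,0, 36,0,15,0,0, 42,0,15,0,0]' |egrep 'pos|force'
```

```text
eef_pos: [0.4999, 0.1991, 0.2567]
wrist_force: [0.8, 3.0, 0.1]
eef_pos: [0.5001, 0.1544, 0.2025]
wrist_force: [0.3, 1.4, 2.3]
eef_pos: [0.4998, 0.1398, 0.1606]
wrist_force: [0.6, -1.8, 1.9]
```

```bash
python3 -m jog '[4,0,0,0,0, 8,0,0,0,0, 10,0,0,0,0, 11,0,0,0,0, 11,0,0,0,0]' |egrep 'pos|force'
```

```text
eef_pos: [0.5, 0.1404, 0.1502]
wrist_force: [0.0, -0.3, -0.7]
```

```bash
python3 -m jog '[1,0,0,0,0, 2,0,0,0,0, 3,0,0,0,0, 3,0,0,0,0, 3,0,0,0,0]' |egrep 'pos|force'
python3 -m jog '[1,0,0,0,0, 2,0,0,0,0, 2,0,0,0,0, 2,0,0,0,0, 2,0,0,0,0]' |egrep 'pos|force'
```

```text
eef_pos: [0.5002, 0.1404, 0.1499]
wrist_force: [-8.8, -1.8, 19.0]
eef_pos: [0.5003, 0.1404, 0.1497]
wrist_force: [-16.1, -2.5, 32.7]
```

```bash
python3 -m jog '[-40,0,0,0,0, -85,0,0,0,0, -130,30,0,0,20, -170,70,10,0,35, -190,110,20,0,35]' |egrep 'pos|force'
python3 -m jog '[0,20,20,0,35, 0,30,40,0,35, 0,30,40,0,35, 0,30,40,0,35, 0,30,40,0,35]' |egrep 'pos|force|open'
python3 - <<'E'
from h import *
c=optics.get_calibration("wrist"); go([.652,.203,.28],0); im=optics.camera("wrist")[...,::-1].copy()
print("expected knob",proj(c,[.652,.203,.2]),"pivot",proj(c,[.643,.159,.16]),"post",proj(c,[.568,.159,.168]))
cv2.imwrite("pics/w4.png",im)
E
```

```text
eef_pos: [0.6057, 0.1229, 0.3361]
wrist_force: [0.3, 0.1, 1.0]
eef_pos: [0.6342, 0.0831, 0.3318]
wrist_force: [0.7, 0.9, -0.0]
opening: 0.346
t 16.3 pos [634.2  83.1 331.8] F [ 0.7  0.9 -0. ] open 0.346 q6 -0.06
jaw ang 0.4 toolx [-0.  0. -1.]
shift [  51.9   18.6 -119.7]
yaw 0.4
expected knob [340.78895193  41.99734786] pivot [327.36901908  99.12031472] post [249.38553521  98.5293884 ]
```

View pics/w4.png

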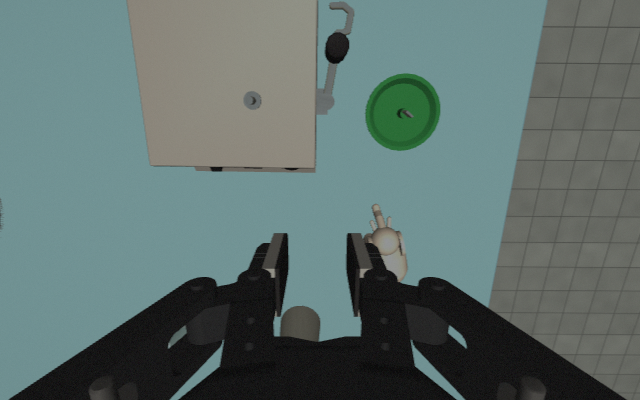

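The lid is shut with the post at (253,100). The knob at (338,45) and the hook are still beside the box, all within 2 mm of prediction. Next I'll straddle the knob.

```bash
python3 -m jog '[0,6,-40,4,40, 20,12,-80,8,40, 50,17,-119,12,40, 90,17,-119,12,40, 97,17,-119,12,40]' |egrep 'pos|force'
python3 -m jog '[0,0,0,0,40, 0,0,0,0,40, 0,0,0,0,40, 0,0,0,0,40, 0,0,0,0,40]' |egrep 'pos|force'
python3 - <<'E'
from h import *
c=optics.get_calibration("wrist"); go([.651,.202,.172],-12); im=optics.camera("wrist")[...,::-1].copy()
cv2.imwrite("pics/w5.png",im)
# tips estimate
print(proj(c,[.651,.202,.2]))
E
```

```text
eef_pos: [0.6472, 0.2033, 0.2291]
wrist_force: [-0.3, -0.3, -0.7]
eef_pos: [0.6516, 0.201, 0.2365]
wrist_force: [-0.2, 0.5, -0.1]
t 17.35 pos [651.6 201.  236.5] F [-0.2  0.5 -0.1] open 0.399 q6 0.33
jaw ang -11.7 toolx [ 0.002  0.    -1.   ]
shift [64.5 -1.  -0.8]
yaw 0.3
[316.66827964 220.67004633]
```

View pics/w5.png

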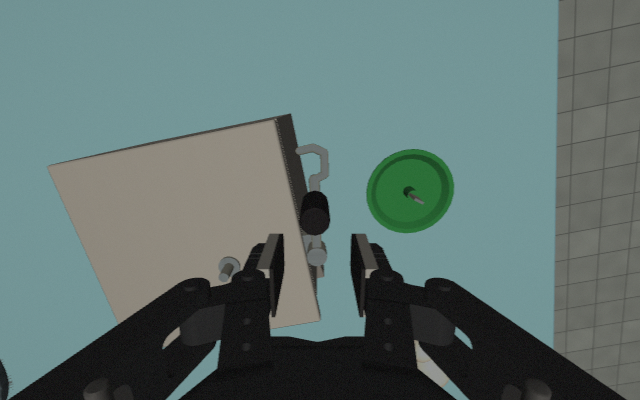

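```bash
python3 -m jog '[20,-1,-1,0,40, 45,-1,-1,0,40, 60,-1,-1,0,40, 64,-1,-1,0,40, 64,-1,-1,0,40]' |egrep 'pos|force'
python3 -m jog '[0,-5.5,0.3,-7,40, 0,-11,1.3,-14,40, 0,-16,3,-21,40, 0,-21,5.3,-28,40, 0,-25,7.7,-34,40]' |egrep 'pos|force'
python3 -m jog '[0,-5.5,0.3,-7,40, 0,-11,1.3,-14,40, 0,-16,3,-21,40, 0,-21,5.3,-28,40, 0,-25,7.7,-34,40]' |egrep 'pos|force'
python3 - <<'E'
from h import *
go([.598,.159,.172],90)
E
```

```text
eef_pos: [0.65, 0.2025, 0.1705]
wrist_force: [-0.0, -0.7, 0.3]
eef_pos: [0.6253, 0.2003, 0.173]
wrist_force: [1.7, 0.5, -0.9]
eef_pos: [0.6051, 0.1839, 0.173]
wrist_force: [0.4, 1.0, -1.4]
t 18.9 pos [605.1 183.9 173. ] F [ 0.4  1.  -1.4] open 0.402 q6 -0.88
jaw ang 56.6 toolx [ 0.003  0.001 -1.   ]
shift [  1.  -24.6   7.8]
yaw -33.4
```

```bash
python3 -m jog '[0,-5.5,0.3,-7,40, 0,-11,1.3,-14,40, 0,-16,3,-21,40, 0,-21,5.3,-28,40, 0,-25,7.7,-34,40]' |egrep 'pos|force'
python3 -m jog '[0,-1,0,0,40, 0,-2,0,0,40, 0,-3,0,0,40, 0,-4,0,0,40, 0,-4,0,0,40]' |egrep 'pos|force'
python3 -m jog '[0,-0.5,0,0,40, 0,-1,0,0,40, 0,-1.5,0,0,40, 0,-2,0,0,40, 0,-2,0,0,40]' |egrep 'pos|force'
```

```text
eef_pos: [0.5973, 0.1589, 0.173]
wrist_force: [-0.1, 1.5, 0.2]
eef_pos: [0.5968, 0.1544, 0.1711]
wrist_force: [-0.3, 0.2, 0.1]
eef_pos: [0.5964, 0.1524, 0.1708]
wrist_force: [-1.0, 1.5, 0.2]
```

```bash
python3 -m jog '[0,-0.5,0,0,40, 0,-1,0,0,40, 0,-1.5,0,0,40, 0,-2,0,0,40, 0,-2,0,0,40]' |egrep 'pos|force'
python3 -m jog '[0,-0.5,0,0,40, 0,-1,0,0,40, 0,-1.5,0,0,40, 0,-2,0,0,40, 0,-2,0,0,40]' |egrep 'pos|force'
```

```text
eef_pos: [0.5964, 0.1508, 0.1708]
wrist_force: [-1.9, 3.6, 0.4]
eef_pos: [0.5964, 0.1506, 0.1708]
wrist_force: [-1.1, 9.9, -1.8]
```

The force jumped to 10 N while the motion stalled at y=0.1506, so the hook is against the post. I'll back off, lift and go to the bar key. The tool can't be tilted with these moves, so I'll use the outer fingertip of the fully open gripper with the body held off in front of the lip.

```bash
python3 -m jog '[0,3,0,0,40, 0,7,0,0,40, -20,7,0,0,40, -60,7,0,0,40, -90,7,0,0,40]' |egrep 'pos|force'
python3 -m jog '[0,-35,-25,0,100, 0,-70,-50,0,100, 0,-105,-75,0,100, 0,-140,-100,0,100, 0,-157,-108,0,100]' |egrep 'pos|force'
python3 -m jog '[40,0,0,0,100, 85,0,0,0,100, 130,0,0,0,100, 170,0,0,0,100, 200,0,0,0,100]' |egrep 'pos|force'
python3 -m jog '[0,0,0,0,100, 0,0,0,0,100, 0,0,0,0,100, 0,0,0,0,100, 0,0,0,0,100]' |egrep 'pos|force|open'
python3 - <<'E'
from h import *
c=optics.get_calibration("wrist"); go([.488,.017,.05],90); w=optics.camera("wrist")[...,::-1].copy()
s=optics.camera("side")[...,::-1]
print("bar key top",proj(c,[.488,.0783,.051]),"low end",proj(c,[.488,.0603,.0384]),"TCP",proj(c,status.get_obs()["eef_pos"]),"lip",proj(c,[.488,.089,.15]))
cv2.imwrite("pics/w6.png",np.hstack([cv2.resize(w,(480,300)),cv2.resize(s[100:250,200:360],(320,300))]))
E
```

```text
eef_pos: [0.5971, 0.1549, 0.2629]
wrist_force: [1.1, -0.3, 0.9]
eef_pos: [0.4877, -0.0047, 0.2613]
wrist_force: [-0.1, 0.3, 0.1]
eef_pos: [0.4884, -0.0025, 0.0588]
wrist_force: [-0.2, 0.2, -0.2]
eef_pos: [0.4906, -0.0024, 0.0625]
wrist_force: [-0.0, -0.3, -0.2]
opening: 0.997
t 23.4 pos [490.6  -2.4  62.5] F [-0.  -0.3 -0.2] open 0.997 q6 -1.82
jaw ang 90.3 toolx [ 0.003 -0.001 -1.   ]
shift [12.5 19.4 -2.6]
yaw 0.3
bar key top [465.8713891  237.94055982] low end [425.20971066 228.68120507] TCP [319.01244989 250.03405639] lip [707.77063592 416.39605161]
```

View pics/w6.png

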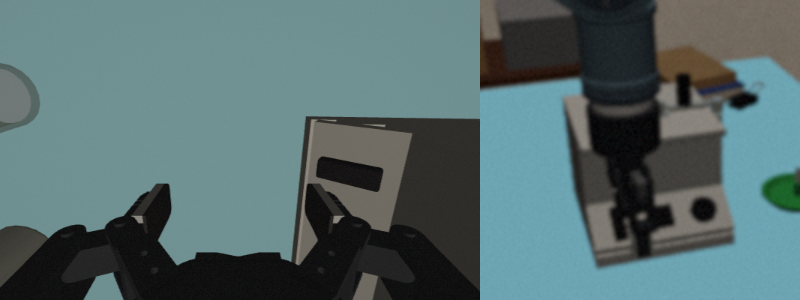

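The wrist view shows the bar key at (467,232) full-size, as predicted to about 2.5 mm, with the open finger just in front of it. The side view shows the hook on the lid. I'll creep in and press.

```bash
python3 -m jog '[0,6,-1,0,100, 0,12,-3,0,100, 0,18,-3,0,100, 0,18,-3,0,100, 0,18,-3,0,100]' |egrep 'pos|force'
python3 -m jog '[3,0,0,0,100, 6,0,0,0,100, 9,0,0,0,100, 12,0,0,0,100, 12,0,0,0,100]' |egrep 'pos|force'
python3 -m jog '[1,0,0,0,100, 2,0,0,0,100, 3,0,0,0,100, 4,0,0,0,100, 4,0,0,0,100]' |egrep 'pos|force'
```

```text
eef_pos: [0.4861, 0.0162, 0.0609]
wrist_force: [-0.3, 0.4, -0.1]
eef_pos: [0.4859, 0.0159, 0.0483]
wrist_force: [-0.3, 0.5, -0.7]
eef_pos: [0.4863, 0.0158, 0.0449]
wrist_force: [0.1, -0.5, -0.6]
```

```bash
python3 -m jog '[1,0,0,0,100, 2,0,0,0,100, 3,0,0,0,100, 4,0,0,0,100, 4,0,0,0,100]' |egrep 'pos|force'
python3 -m jog '[1,0,0,0,100, 2,0,0,0,100, 3,0,0,0,100, 4,0,0,0,100, 4,0,0,0,100]' |egrep 'pos|force'
```

```text
eef_pos: [0.4862, 0.0159, 0.0408]
wrist_force: [-0.1, -0.2, 0.6]
eef_pos: [0.4862, 0.0159, 0.0368]
wrist_force: [-0.0, 0.7, 0.0]
```

```bash
python3 -m jog '[1,0,0,0,100, 2,0,0,0,100, 3,0,0,0,100, 4,0,0,0,100, 4,0,0,0,100]' |egrep 'pos|force'
python3 -m jog '[1,0,0,0,100, 2,0,0,0,100, 3,0,0,0,100, 3,0,0,0,100, 3,0,0,0,100]' |egrep 'pos|force'
```

```text
eef_pos: [0.4862, 0.0159, 0.0328]
wrist_force: [-0.2, -0.1, -0.5]
eef_pos: [0.4863, 0.0158, 0.0299]
wrist_force: [-0.3, 0.4, 0.3]
```

Run:
```python
from h import *
c=optics.get_calibration("wrist"); w=optics.camera("wrist")[...,::-1].copy()
print("bar key top",proj(c,[.488,.0783,.051]),"low end",proj(c,[.488,.0603,.0384]),"y.073,z.043",proj(c,[.486,.073,.043]),"x-11",proj(c,[.475,.073,.043]))
cv2.imwrite("pics/w7.png",cv2.resize(w[150:400,240:640],(800,500)))
```

```text
bar key top [457.9839836  277.28931693] low end [409.73229281 263.06743162] y.073,z.043 [439.81466158 264.26665839] x-11 [442.64858536 243.02559886]
```

View pics/w7.png

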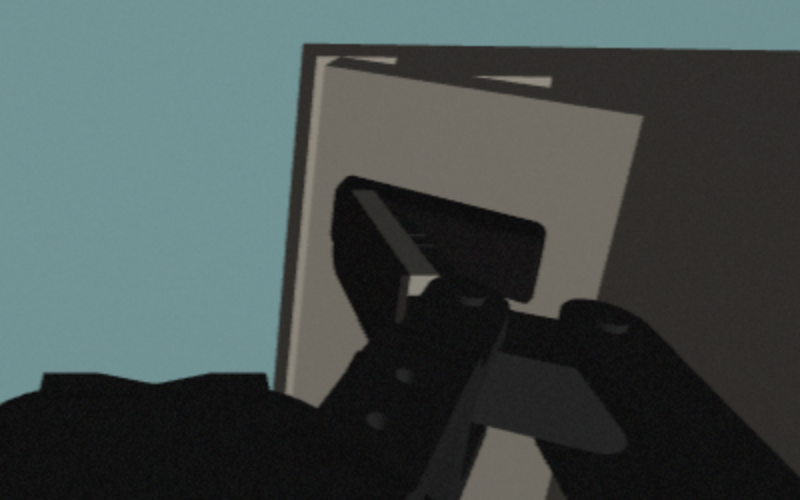

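The tip is over the lower end of the bar key (crop 340–440, 180–270), with x aligned and just above it. I'll press on down, watching the force.

```bash
python3 -m jog '[1,0.5,0,0,100, 2,1,0,0,100, 3,1.5,0,0,100, 3,2,0,0,100, 3,2,0,0,100]' |egrep 'pos|force'
python3 -m jog '[1,0,0,0,100, 2,0,0,0,100, 2,0,0,0,100, 2,0,0,0,100, 2,0,0,0,100]' |egrep 'pos|force'
```

```text
eef_pos: [0.4866, 0.0176, 0.0271]
wrist_force: [-0.4, -2.0, 2.2]
eef_pos: [0.4866, 0.0179, 0.0251]
wrist_force: [-0.2, -1.0, 3.2]
```

```bash
python3 -m jog '[1,0,0,0,100, 2,0,0,0,100, 3,0,0,0,100, 3,0,0,0,100, 3,0,0,0,100]' |egrep 'pos|force'
python3 -m jog '[1,0,0,0,100, 2,0,0,0,100, 2,0,0,0,100, 2,0,0,0,100, 2,0,0,0,100]' |egrep 'pos|force'
python3 -m jog '[0.5,0,0,0,100, 1,0,0,0,100, 1.5,0,0,0,100, 1.5,0,0,0,100, 1.5,0,0,0,100]' |egrep 'pos|force'
```

```text
eef_pos: [0.4866, 0.0178, 0.0223]
wrist_force: [-0.6, -0.0, 9.5]
eef_pos: [0.4875, 0.0173, 0.0215]
wrist_force: [-4.2, -2.3, 18.0]
eef_pos: [0.4878, 0.0173, 0.021]
wrist_force: [-7.7, -2.6, 28.3]
```

```bash
python3 -m jog '[-6,0,0,0,100, -14,-3,0,0,100, -24,-8,0,0,100, -37,-16,0,0,100, -37,-16,0,0,100]' |egrep 'pos|force'
python3 -m jog '[0,0,40,0,100, 0,0,80,0,100, 0,0,100,0,100, 0,0,110,0,100, 0,0,110,0,100]' |egrep 'pos|force'
python3 - <<'E'
from h import *
c=optics.get_calibration("wrist"); w=optics.camera("wrist")[...,::-1].copy(); cv2.imwrite("pics/w8.png",w)
go([.597,.019,.032],90)
S=optics.camera("side")[...,::-1]; cv2.imwrite("pics/s8.png",S)
print("round",proj(c,[.598,.0783,.051]))
g=w.max(2); m=np.zeros(g.shape,bool); m[150:300,380:560]=g[150:300,380:560]<60
print(blobs(m,200))
E
```

```text
eef_pos: [0.4878, 0.0006, 0.0573]
wrist_force: [0.8, -0.5, -0.9]
eef_pos: [0.5967, 0.0024, 0.055]
wrist_force: [-0.1, 0.5, 0.9]
t 30.6 pos [595.5   2.6  54.8] F [-0.4  1.  -0.3] open 0.997 q6 -1.77
jaw ang 90.3 toolx [-0.002  0.    -1.   ]
shift [22.8 16.4  1.6]
yaw 0.3
round [462.27930073 250.75343972]
[(array([400.6, 204.8]), array([393, 150,  16, 117, 611], dtype=int32)), (array([473.4, 159.6]), array([ 440,  150,   66,   23, 1263], dtype=int32)), (array([546.5, 245.8]), array([ 521,  150,   39,  150, 3132], dtype=int32)), (array([449.3, 257.3]), array([ 407,  211,   87,   89, 5683], dtype=int32))]
```

```bash
python3 -m jog '[0,8,1.5,0,100, 0,16.5,1.5,0,100, 4,16.5,1.5,0,100, 11,16.5,1.5,0,100, 18,16.5,1.5,0,100]' |egrep 'pos|force'
python3 -m jog '[1.5,0,0,0,100, 3,0,0,0,100, 4.5,0,0,0,100, 6,0,0,0,100, 6,0,0,0,100]' |egrep 'pos|force'
python3 -m jog '[1,0,0,0,100, 2,0,0,0,100, 3,0,0,0,100, 3,0,0,0,100, 3,0,0,0,100]' |egrep 'pos|force'
```

```text
eef_pos: [0.598, 0.0186, 0.038]
wrist_force: [0.7, -1.7, 0.2]
eef_pos: [0.598, 0.0189, 0.0316]
wrist_force: [0.4, -5.0, 0.7]
eef_pos: [0.5982, 0.019, 0.0287]
wrist_force: [1.5, -4.6, 3.3]
```

```bash
python3 -m jog '[0,-0.5,0,0,100, 0,-1,0,0,100, 0,-1,0,0,100, 0,-1,0,0,100, 0,-1,0,0,100]' |egrep 'pos|force'
python3 -m jog '[1,0,0,0,100, 2,0,0,0,100, 3,0,0,0,100, 3,0,0,0,100, 3,0,0,0,100]' |egrep 'pos|force'
```

```text
eef_pos: [0.5976, 0.0182, 0.0283]
wrist_force: [-0.2, -0.9, 3.4]
eef_pos: [0.5977, 0.0179, 0.0255]
wrist_force: [-0.5, -1.7, 4.3]
```

```bash
python3 -m jog '[1,0,0,0,100, 2,0,0,0,100, 3,0,0,0,100, 3,0,0,0,100, 3,0,0,0,100]' |egrep 'pos|force'
python3 -m jog '[1,0,0,0,100, 2,0,0,0,100, 2,0,0,0,100, 2,0,0,0,100, 2,0,0,0,100]' |egrep 'pos|force'
python3 -m jog '[0.5,0,0,0,100, 1,0,0,0,100, 1.5,0,0,0,100, 1.5,0,0,0,100, 1.5,0,0,0,100]' |egrep 'pos|force'
```

```text
eef_pos: [0.5982, 0.0178, 0.0231]
wrist_force: [-1.1, -0.2, 9.1]
eef_pos: [0.5988, 0.0176, 0.0224]
wrist_force: [-4.7, -1.6, 17.1]
eef_pos: [0.5995, 0.0173, 0.0214]
wrist_force: [-4.1, -2.4, 18.2]
```

Round key bottomed: the force rose with no further travel. I'll retreat and check.

```bash
python3 -m jog '[-6,0,0,0,100, -14,-3,0,0,100, -24,-8,0,0,100, -37,-16,0,0,100, -37,-20,0,0,100]' |egrep 'pos|force'
python3 -m jog '[-40,0,0,0,100, -80,0,0,0,100, -120,0,0,0,100, -165,0,0,0,100, -210,0,0,0,100]' |egrep 'pos|force'
python3 -m jog '[0,-40,-20,0,100, 0,-80,-40,0,100, 0,-120,-60,0,100, 0,-160,-80,0,100, 0,-200,-100,0,100]' |egrep 'pos|force'
python3 -m jog '[0,-40,-20,0,100, 0,-60,-20,0,100, 0,-60,-20,0,100, 0,-60,-20,0,100, 0,-60,-20,0,100]' |egrep 'pos|force'
python3 - <<'E'
from h import *
T=optics.camera("top")[...,::-1]; S=optics.camera("side")[...,::-1]; ct=optics.get_calibration("top")
g=T.max(2)
m=np.zeros(g.shape,bool);m[185:250,255:279]=g[185:250,255:279]<60;print("keys",[b[0] for b in blobs(m)])
print("expect knob px",proj(ct,[.598,.159,.18]))
cv2.imwrite("pics/end.png",np.hstack([cv2.resize(T[60:275,170:470],(420,301)),cv2.resize(S[110:300,200:420],(348,301))]))
E
```

```text
eef_pos: [0.5994, -0.0031, 0.0581]
wrist_force: [0.8, -0.1, 0.6]
eef_pos: [0.5973, -0.0022, 0.2673]
wrist_force: [0.6, 0.7, -0.5]
eef_pos: [0.4978, -0.2041, 0.2659]
wrist_force: [0.2, 0.4, -0.9]
eef_pos: [0.4799, -0.2615, 0.2657]
wrist_force: [-0.0, 0.2, 0.2]
keys [array([268. , 197.2]), array([268. , 218.5]), array([267.2, 240.4])]
expect knob px [223.01302918 193.67424797]
```

View pics/end.png

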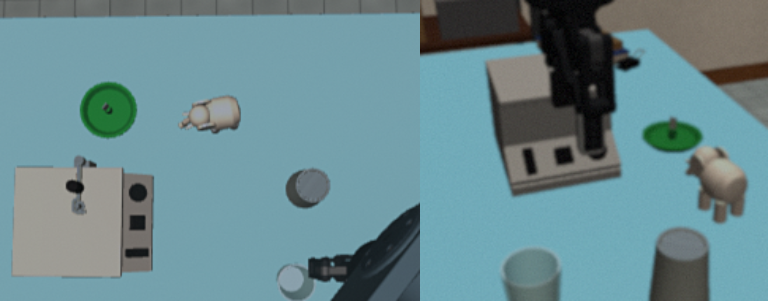

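```bash
python3 -c "
from bench import hand_in,status
print(status.get_obs()['time_s']); print(hand_in())"
```

```text
36.75
the job is handed in; nothing more can be done
None
```

The job is done and handed in at 36.75 s on the robot's clock. The medicine jar is locked in the box, and the bar key and then the round key have been pressed.

- **Jar:** I set it down upright in the box and let go only when the force showed it touching the floor. A wrist picture afterwards showed it standing.
- **Lid:** I pushed it shut. It stopped at 149.7 mm (closed is 150 mm) with the force rising.
- **Hook:** I swung it until it stalled at about 10 N. In the last top view the knob is within a pixel of where it should be when closed, with the hook end at the post.
- **Keys:** These moves cannot tilt the tool, so I pressed both keys near their lower ends with one fingertip of the open, upright gripper. Each moved about 7 mm down, close to the full 6 mm along the panel normal, then stopped hard at 18–28 N. In the last top view all three keys are at the same pixels as at the start, so both sprang back. The square key was not touched.
- **Other things:** The tumbler, glass jar, elephant and coil stand look undisturbed in the final views, though I did not measure their positions again.

**What was not clean:** while I lined up on the round key, the gripper seems to have brushed the front of the closed lid at about 5 N. I backed it off 1 mm and carried on. I viewed 11 pictures, one over the budget of 10.

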